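# Swap the goods on a record stall's display blocks

### The arm

A 7-joint arm with a two-finger parallel gripper is mounted at the origin on the work surface. World frame = base frame: x ahead of the robot, y to its left, z up, the work surface at z = 0. Lengths are in mm, angles in rad, forces in N, time in s.
With the tool pointing down it reaches from about 375 to 925 mm from the base axis. Payload 3.1 kg.
Tool frame: the origin (TCP) lies between the finger pads; the fingertips stand env.tcp_to_tips ahead of it and the grasp point (between the pads) lies 5 mm behind it (env.tcp_to_tips is the distance from the TCP to the fingertips, in mm); z points along the fingers, y is the line along which they close (so a half turn about z gives the same grasp; the last joint's range is limited). The gripper opens to 85 mm and grips with 20 to 120 N. Pads are 22 mm wide; open, the fingers measure 114 mm over their backs; the gripper's body (76 mm by 85 mm) begins 54 mm behind the grasp point. The pads swing forward as they close: fully open they stand 13 mm farther back than shut.
Start: joints at [-1.385, 0.383, 0.044, 1.598, -0.018, 1.161, -0.05], TCP at [181.981, 624.008, 245.269] pointing down, gripper open.
Joint ranges: [-2.61, 2.61], [-0.41, 2.15], [-1.48, 1.57], [0, 2.5], [-1.57, 4.71], [0.05, 1.97], [-2.85, 2.85]. Speed limits (rad/s): [2.79, 2.79, 3.14, 3.14, 3.14, 3.14, 3.14].

### API

Orientations are given as a unit quaternion [x, y, z, w].
In Python, from cell import env, optics, job, spotter gives the robot as it stands. The module is installed in compiled form; this text tells all that it offers.
- The arm moves only by the tool move_arm, never from a script. Its argument "increments" is a list that holds one entry, the list of rows, each a list of 7 numbers: the opening, from 0 (shut) to 1 (fully open), then the shift along the tool's x, y, z normalised to -1 to 1, where 1 is 0.4 m, then the turn, a rotation vector about the tool's x, y, z normalised to -1 to 1, where 1 is 180 degrees. A call has 1 to 5 rows; each row is the pose to reach, as a shift and turn from the pose commanded when the call began, along the tool's axes at that moment, turning the shorter way round; what a row does not reach only later rows make up. A row lasts 1/10 s, in which the tool goes at most 50 mm and 8.59 degrees, less where a joint would pass 70% of its speed; a pose out of reach is approached as far as the arm can. A call with a number of a shift or a turn outside -1 to 1 is refused whole. A call with a gripper value outside its range is refused whole. The fingers move at their own pace and stop on an object; "squeeze" is the grip in N (left out, the last holds). Time passes only in rows, so rows that repeat a pose let the fingers close. It gives the time, the measured TCP pose, the force, the opening and the grip force at its end, in the units of the state.
- env.sense(): the state, without advancing time (a new reading comes with each control period).
- optics.capture(name): name is "scene" or "top"; returns a dict with "pixels" (480x640x3 uint8, red, green, blue), "z_map" (480x640 float32, mm along the optical axis (not along the pixel's ray), 0 where there is no reading), "vfov" (degrees; the focal length in pixels is half the picture's height over the tangent of half this angle, whatever the lens; pixels are square), "cx", "cy" (the principal point, pixels), "extrinsics" (4x4, takes a point from world to camera coordinates). Camera axes: x right, y down, z forward; pixel columns grow to the right and rows downward; lengths in mm; the calibration is good to about 2 mm. A picture is of the moment at which its call begins.
- job.close_job(): hands the job in; it is judged then, once.
Trained networks look in a picture, given as the dict that the camera call returned (one of the last four; its "shot" number tells which), for a name from the list of things; names that differ only in an ending like _2 or _b are one class to them, and where a whole thing is asked for, a point or a joint stands for the part that bears it (a point fixed in the world has none). Each returns a list of dicts, best first, with "conf" (0 to 1); they miss things now and then, are a little off and sometimes report something else, mostly with a low value. They report only what shows in the picture. A call takes as long as a camera call. They do not tell look-alikes from the thing itself.
- spotter.find_in(query, picture): "extent" ([left, top, right, bottom] in pixels, round what is visible of it).
The state is a dict: "clock": time; "joint_pos": joint angles; "dq": joint speeds; "joint_torque": joint torques, N m; "eef_pos": TCP position; "orientation": TCP orientation; "force": force on the tool from outside, world axes, zero at the start; "moment": the same for the moment, N m; "grip_width": opening from 0.0 (shut) to 1.0 (fully open); "finger_force": force on a finger pad.
Only numpy, scipy, OpenCV 4.12 (cv2) and the standard library are available. Lean on these libraries where they do the work, as an engineer would, in place of code of your own. Each camera call takes 0.05 s, during which the arm holds its last target. There are 200 camera calls.

### The job

Customers have put the three goods back on the wrong display blocks. Move each to the block of its own outline, set down in the middle, right side up: the harmonica on the oblong block and lying along its length, the round record weight on the round block, the square clock on the square block, any way round. Park one of them on the free cork mat meanwhile, set each thing down without dropping it, put none on the bare table, and leave the tape roll and the tin where they stand.

Things in the scene. Friction and masses are not known exactly. Their poses are not given: they have to be found in the camera images.
- harmonica: Harmonica lying flat: steel covers above and below a dark wooden comb, 102 (along its x) by 27 (y) by 22 mm high, about 0.12 kg. Loose. Origin: centre of its underside, z up. It starts in the middle part of the round block, at any yaw.
- record_weight: Turned aluminium record weight, round about its z axis, about 0.3 kg. Foot 64 mm across and 20 mm high, then a 28 mm wide neck up to z = 28 mm, then an upright grip knob 36 mm across from z = 32 to 52 mm (its top). Loose. Origin: centre of its underside, z up. It starts in the middle part of the square block.
- desk_clock: Small square clock lying on its back, dial up: dark steel body 54 by 54 by 28 mm high (sides along its x and y), round white dial on top, about 0.15 kg. Loose. Origin: centre of its underside, z up. It starts in the middle part of the oblong block.
- round_block: Round wooden display block, 110 mm across, 18 mm high, flat top, fixed to the table. Origin: centre of its underside (on the table), z up; its top is at z = 18 mm.
- square_block: Square wooden display block, 104 by 104 mm (sides along its x and y), 18 mm high, flat top, fixed. Origin: centre of its underside, z up.
- oblong_block: Oblong wooden display block, 150 mm (along its x) by 72 mm (y), 18 mm high, flat top, fixed. Origin: centre of its underside, z up.
- cork_mat: Square cork mat, 120 by 120 mm, 10 mm thick, fixed, empty at the start: the free parking place. Origin: centre of its underside, z up.
- tape_roll: Brown cardboard ring of a tape roll lying flat among the blocks, 54 mm outside, 38 mm inside, 19 mm high, loose. Bystander. Origin: centre of its underside.
- tin: Low closed round steel tin, 50 mm across, 35 mm high, loose, among the blocks. Bystander. Origin: centre of its underside.
Mind the look-alikes: they are no part of the job. What is shaped like the oblong_block but red is not meant.

How it is judged (in metres and radians):
On the way:
1. one of the three goods stands parked on the cork mat, let go (((horizontal distance between harmonica and cork_mat below 0.05 m and z of harmonica in the frame of cork_mat between 0.006 and 0.014 m and angle between harmonica's own z axis and vertical below 0.1 rad and linear speed of harmonica below 0.02 m/s and angular speed of harmonica below 0.2 rad/s and contact force between harmonica and the fingers below 0.05 N) or (horizontal distance between record_weight and cork_mat below 0.05 m and z of record_weight in the frame of cork_mat between 0.006 and 0.014 m and angle between record_weight's own z axis and vertical below 0.1 rad and linear speed of record_weight below 0.02 m/s and angular speed of record_weight below 0.2 rad/s and contact force between record_weight and the fingers below 0.05 N) or (horizontal distance between desk_clock and cork_mat below 0.05 m and z of desk_clock in the frame of cork_mat between 0.006 and 0.014 m and angle between desk_clock's own z axis and vertical below 0.1 rad and linear speed of desk_clock below 0.02 m/s and angular speed of desk_clock below 0.2 rad/s and contact force between desk_clock and the fingers below 0.05 N))), for 0.2 s.
At the end, for the whole second after the job is handed in: Harmonica on the oblong, weight on the round, clock on the square block: each flat on the block's top, right side up (0.1 rad), centre within 12 mm of the block's seen from above, let go and at rest; harmonica within 0.2 rad of the oblong block's length, either way round (horizontal distance between harmonica and oblong_block below 0.012 m and z of harmonica in the frame of oblong_block between 0.014 and 0.022 m and angle between each of harmonica, record_weight, desk_clock's own z axis and vertical below 0.1 rad and linear speed of each of harmonica, record_weight, desk_clock below 0.02 m/s and angular speed of each of harmonica, record_weight, desk_clock below 0.2 rad/s and contact force between each of harmonica, record_weight, desk_clock and the fingers below 0.05 N and horizontal distance between record_weight and round_block below 0.012 m and z of record_weight in the frame of round_block between 0.014 and 0.022 m and horizontal distance between desk_clock and square_block below 0.012 m and z of desk_clock in the frame of square_block between 0.014 and 0.022 m and angle between the x axis of harmonica and the x axis of oblong_block, either way round below 0.2 rad); the robot touches nothing.
It fails at once if one of the goods is dropped (moves faster than 0.7 m/s while the fingers do not touch it) ((linear speed of harmonica above 0.7 m/s and contact force between harmonica and the fingers below 0.05 N) or (linear speed of record_weight above 0.7 m/s and contact force between record_weight and the fingers below 0.05 N) or (linear speed of desk_clock above 0.7 m/s and contact force between desk_clock and the fingers below 0.05 N)).
It fails at once if one of the goods is put on the bare table (height (world z) of any of harmonica, record_weight, desk_clock below 0.006 m).
It fails at once if the tape roll or the tin is shifted by more than 20 mm or tipped (distance of any of tape_roll, tin from where it was at the start of the episode above 0.02 m or angle between any of tape_roll, tin's own z axis and vertical above 0.3 rad).
It also fails if it takes over 104 s, if anything falls off the work surface, if the arm or the gripper's body presses on something with over 40 N, if the wrist force passes 120 N, or if a joint passes its speed limit or range.

## Working session

There is one attempt and no reset: what is moved stays moved. The work goes in short steps, Python scripts to look and compute and a tool call to move; the robot and the scene stay as the last step left them, time stands still between calls to the robot, and variables do not carry over. Pictures are saved under pics/ and viewed, at most 14 in all, crops included, and the job is handed in when it is done.

Besides the shell and the picture viewer there is one more tool, called after "Emit:" in YAML: its name, and indented under it one key for each argument. move_arm: Moves the arm, as the interface text tells. Its arguments: {"type":"object","properties":{"increments":{"type":"array","items":{"type":"array","items":{"type":"array","items":{"type":"number","minimum":-1,"maximum":1}}}},"squeeze":{"type":"number"}},"required":["increments"]}

```bash
mkdir -p pics
cat > h.py <<'E'
import numpy as np, cv2
from cell import env, optics, job, spotter
def world(p,u,v,z=None):
    f=240/np.tan(np.radians(p["vfov"])/2)
    d=p["z_map"][int(round(v)),int(round(u))] if z is None else z
    c=np.array([(u-p["cx"])/f*d,(v-p["cy"])/f*d,d,1])
    return (np.linalg.inv(p["extrinsics"])@c)[:3]
def cloud(p):
    f=240/np.tan(np.radians(p["vfov"])/2)
    v,u=np.mgrid[:480,:640]; d=p["z_map"]
    c=np.stack([(u-p["cx"])/f*d,(v-p["cy"])/f*d,d,np.ones_like(d)],-1)
    w=(c@np.linalg.inv(p["extrinsics"]).T)[...,:3]; w[d==0]=np.nan
    return w
def save(p,n): cv2.imwrite("pics/"+n,cv2.cvtColor(p["pixels"],cv2.COLOR_RGB2BGR))
E
python3 - <<'E'
from h import *
s=env.sense(); print(s["clock"],s["eef_pos"],s["orientation"],s["grip_width"],env.tcp_to_tips)
for n in("top","scene"):
    p=optics.capture(n); save(p,n+"0.png"); w=cloud(p)
    print(n,np.round(p["extrinsics"],3).tolist(),p["vfov"],p["cx"],p["cy"])
    for q in "harmonica record_weight desk_clock round_block square_block oblong_block cork_mat tape_roll tin".split():
        for r in spotter.find_in(q,p)[:3]:
            e=r["extent"]; u,v=(e[0]+e[2])/2,(e[1]+e[3])/2
            print(q,round(r["conf"],2),np.round(e).tolist(),np.round(w[int(v),int(u)]))
E
```

```text
0.0 [181.70459256 623.12489475 243.85918069] [ 1.41388484e-01  9.89953294e-01 -1.32491680e-03 -1.26875624e-04] 0.997406024487573 14.0
top [[-0.014, -1.0, 0.014, 66.431], [-0.997, 0.013, -0.074, 498.551], [0.074, -0.015, -0.997, 1314.497], [0.0, 0.0, 0.0, 1.0]] 51.58351068690878 320.66646273230896 236.86828591836982
harmonica 0.92 [360.0, 188.0, 397.0, 211.0] [597. -94.  40.]
record_weight 0.72 [209.0, 196.0, 236.0, 216.0] [581. 315.  68.]
record_weight 0.18 [361.0, 186.0, 398.0, 211.0] [599. -96.  43.]
desk_clock 0.7 [298.0, 241.0, 326.0, 267.0] [453.  84.  48.]
round_block 0.73 [357.0, 178.0, 397.0, 223.0] [594. -91.  40.]
square_block 0.64 [200.0, 183.0, 254.0, 232.0] [576. 304.  72.]
oblong_block 0.9 [399.0, 97.0, 442.0, 154.0] [ 803. -216.   18.]
oblong_block 0.84 [288.0, 224.0, 336.0, 284.0] [453.  84.  48.]
oblong_block 0.75 [149.0, 279.0, 188.0, 344.0] [308. 466.  19.]
cork_mat 0.59 [421.0, 234.0, 470.0, 279.0] [ 444. -275.   11.]
cork_mat 0.33 [297.0, 178.0, 312.0, 201.0] [627. 103.  35.]
tape_roll 0.75 [373.0, 245.0, 392.0, 263.0] [ 452. -107.   -5.]
tin 0.83 [295.0, 178.0, 
[... 332 characters left out ...]
.  56.]
desk_clock 0.86 [333.0, 217.0, 358.0, 240.0] [464. 100.  45.]
desk_clock 0.69 [280.0, 183.0, 302.0, 204.0] [ 446. -120.   -4.]
round_block 0.9 [222.0, 207.0, 268.0, 245.0] [616. -80.  17.]
square_block 0.81 [347.0, 302.0, 400.0, 353.0] [604. 327.  38.]
square_block 0.7 [363.0, 303.0, 393.0, 336.0] [597. 331.  61.]
oblong_block 0.96 [104.0, 208.0, 173.0, 261.0] [ 817. -213.   18.]
oblong_block 0.79 [422.0, 213.0, 461.0, 266.0] [301. 249.  17.]
oblong_block 0.73 [318.0, 209.0, 365.0, 262.0] [475. 100.  30.]
cork_mat 0.86 [222.0, 147.0, 282.0, 183.0] [ 462. -264.    8.]
tape_roll 0.51 [276.0, 183.0, 305.0, 200.0] [ 444. -122.   -0.]
tin 0.92 [271.0, 262.0, 297.0, 288.0] [648. 106.  31.]
```

Run:
```python
import cv2
a=cv2.imread("pics/top0.png")[80:360,130:500]
cv2.imwrite("pics/top0c.png",cv2.resize(a,None,fx=2.1,fy=2.1,interpolation=cv2.INTER_CUBIC))
b=cv2.imread("pics/scene0.png")[130:370,90:480]
cv2.imwrite("pics/scene0c.png",cv2.resize(b,None,fx=2,fy=2,interpolation=cv2.INTER_CUBIC))
```

```text
(no output)
```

View pics/top0c.png

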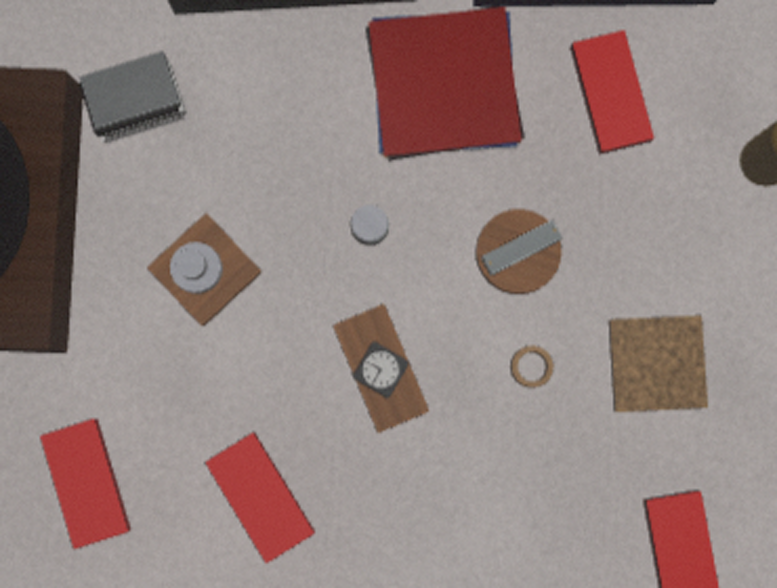

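View pics/scene0c.png

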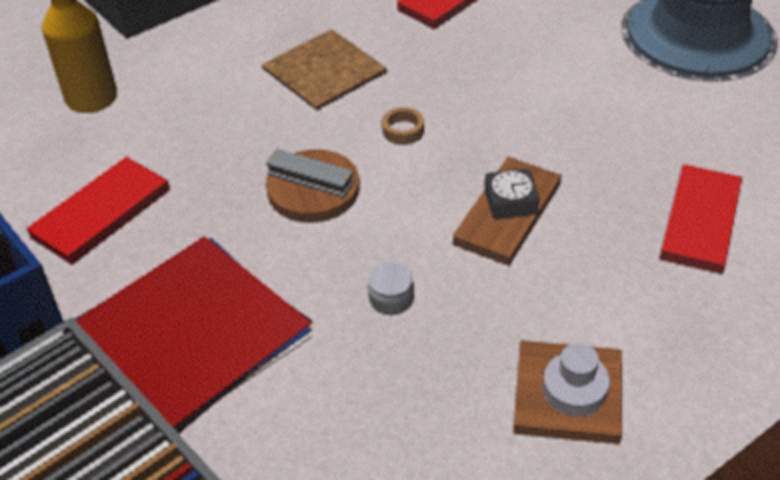

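```bash
cat >> h.py <<'E'
def plane(p,u,v,z):
    f=240/np.tan(np.radians(p["vfov"])/2); E=np.linalg.inv(p["extrinsics"])
    r=np.stack([(np.asarray(u)-p["cx"])/f,(np.asarray(v)-p["cy"])/f,np.ones(np.shape(u))],-1)@E[:3,:3].T
    o=E[:3,3]; return o+r*((z-o[2])/r[...,2])[...,None]
def woodmask(p,n):
    h=cv2.cvtColor(p["pixels"],cv2.COLOR_RGB2HSV).astype(int)
    return ((h[...,0]>3)&(h[...,0]<22)&(h[...,1]>85)&(h[...,2]<205)).astype(np.uint8)
def rect(p,m,z,c=None):
    """biggest blob of m (near pixel c) -> minAreaRect / centroid on plane z"""
    n,l,st,ce=cv2.connectedComponentsWithStats(m.astype(np.uint8))
    i=1+np.argmax(st[1:,4]); v,u=np.nonzero(l==i)
    w=plane(p,u,v,z)[:,:2]; (cx,cy),(a,b),t=cv2.minAreaRect(w.astype(np.float32))
    if a<b: a,b,t=b,a,t+90
    return np.round([cx,cy,a,b,(t+90)%180-90],1),np.round(w.mean(0),1),len(u)
def win(m,b,pad=8):
    o=np.zeros_like(m); b=[int(x) for x in b]; s=np.s_[b[1]-pad:b[3]+pad,b[0]-pad:b[2]+pad]; o[s]=m[s]; return o
E
python3 - <<'E'
from h import *
ps=[optics.capture(n) for n in("top","top","scene")]
print("cam",np.linalg.inv(ps[0]["extrinsics"])[:3,3])
B={"round":([357,178,397,223],[223,207,268,245]),"square":([200,183,254,232],[347,302,400,353]),"oblong":([288,224,336,284],[318,209,365,262]),"cork":([421,234,470,279],[222,147,282,183])}
O={"round":22,"square":52,"oblong":28}
for k,(bt,bs) in B.items():
  for p,b in((ps[0],bt),(ps[2],bs)):
    m=woodmask(p,k); zt=10 if k=="cork" else 18
    print(k,"wood",*rect(p,win(m,b),zt))
    if k in O:
        w=cloud(p); hm=win((w[...,2]>(18+12)).astype(np.uint8),b,2)
        print("   obj",*rect(p,hm,18+O[k]), "zmed",np.nanmedian(w[...,2][hm>0]))
        if k=="square":
            for lo in(45,60): print("   knob",*rect(p,win((w[...,2]>lo).astype(np.uint8),b,2),70))
        hs=cv2.cvtColor(p["pixels"],cv2.COLOR_RGB2HSV)
        pts=np.argwhere(win(m,b)>0)[:,::-1]; hull=np.zeros_like(m); cv2.fillConvexPoly(hull,cv2.convexHull(pts.astype(np.int32)),1)
        print("   nonwood",*rect(p,hull&(1-m),18+O[k]))
d=ps[0]["z_map"]-ps[1]["z_map"]; print("noise",np.nanstd(d[240:260,340:360]))
w=cloud(ps[0]); print("table z",np.median(w[270:290,360:400,2]),np.std(w[270:290,360:400,2]))
E
```

```text
cam [ 401.39179849   79.77877584 1346.62119806]
round wood [599.6 -93.1 106.2 103.2 -45.9] [597.2 -92.2] 811
   obj [602.1 -93.7 100.9  26.2 -64. ] [602.  -93.1] 383 zmed 40.1241106788425
   nonwood [598.9 -90.4  99.   30.5 -63. ] [599.1 -90.4] 415
round wood [604.6 -83.4 116.5 106.9  15. ] [615.3 -76. ] 779
   obj [607.7 -89.6 104.6  34.3 -64.7] [607.  -88.6] 418 zmed 38.132340947571265
   nonwood [605.7 -77.6  93.8  44.9 -63.5] [606.3 -76.2] 507
square wood [580.3 310.8 102.8 101.2  43. ] [578.4 305.3] 923
   obj [577.4 313.1  60.   59.3  -0. ] [577.1 313.1] 458 zmed 41.4938621915519
   knob [581.3 317.   36.6  36.1   0. ] [580.5 317.6] 170
   knob [582.6 318.3  34.   33.5   0. ] [581.6 318.4] 155
   nonwood [ 5.761e+02  3.118e+02  6.260e+01  6.180e+01 -1.000e-01] [576.  311.9] 506
square wood [587.3 315.7 111.1 101.8  42.5] [597.2 320.2] 1489
   obj [602.8 333.6  68.3  65.9  80. ] [602.8 333.8] 815 zmed 39.89988702208518
   knob [589.8 324.1  48.4  35.1  37.3] [590.  324.1] 338
   knob [586.8 322.2  40.6  34.1  44.8] [586.7 321.6] 272
   nonwood [603.5 334.6  81.   61.1  43. ] [604.7 336.1] 953
oblong wood [485.1 100.   73.4  69.7  22. ] [494.2 102.7] 508
   obj [449.3  87.1  53.8  53.7  59. ] [449.5  87. ] 422 zmed 45.80231393471752
   nonwood [449.3  87.7  64.4  58.7 -35.5] [448.6  86.6] 439
oblong wood [490.9 104.7  89.6  72.9  22.1] [498.3 108.1] 744
   obj [458.9  93.8  66.6  56.6  58.7] [458.5  93.7] 479 zmed 43.93852873443086
   nonwood [460.3  96.7  75.7  57.7  57.1] [460.1  98.4] 536
cork wood [ 452.8 -270.7  116.9  115.5  -88.1] [ 452.4 -270.8] 1831
cork wood [ 457.8 -266.9  121.7  120.2  -87.7] [ 458.7 -265.4] 1251
noise 134.61807
table z nan nan
```

```bash
cat >> h.py <<'E'
from scipy.spatial.transform import Rotation as R
def go(x,y,z,yaw,p=None,cy=None):
    "yaw = world angle (deg) of closing line; prints shift/turn numbers for move_arm"
    s=env.sense(); r=R.from_quat(s["orientation"]); M=r.as_matrix()
    a=np.degrees(np.arctan2(M[1,1],M[0,1])); d=(yaw-a+90)%180-90
    T=np.column_stack([[np.sin(np.radians(a+d)),-np.cos(np.radians(a+d)),0],[np.cos(np.radians(a+d)),np.sin(np.radians(a+d)),0],[0,0,-1]])
    rv=(r.inv()*R.from_matrix(T)).as_rotvec()/np.pi
    sh=M.T@(np.array([x,y,z])-s["eef_pos"])/400
    print("t",round(s["clock"],2),"at",np.round(s["eef_pos"],1),"yaw",round(a,1),"j7",round(s["joint_pos"][6],2),"grip",round(s["grip_width"],3),"F",np.round(s["force"],1),"| ->",np.round(sh,4),np.round(rv,4))
E
python3 - <<'E'
from h import *
go(400,330,200,20)
p=optics.capture("top")
m=win(woodmask(p,0),[288,224,336,284],5); v,u=np.nonzero(m)
n,l,st,_=cv2.connectedComponentsWithStats(m); 
k=np.isin(l,[i for i in range(1,n) if st[i,4]>30]); v,u=np.nonzero(k)
print(cv2.minAreaRect(plane(p,u,v,18)[:,:2].astype(np.float32)),[s[4] for s in st])
E
```

```text
Traceback (most recent call last):
  File "h.py", line 37, in go
    rv=(r.inv()*R.from_matrix(T)).as_rotvec()/np.pi
                ~~~~~~~~~~~~~^^^
  File "scipy/spatial/transform/_rotation.pyx", line 1143, in scipy.spatial.transform._rotation.Rotation.from_matrix
ValueError: Non-positive determinant (left-handed or null coordinate frame) in rotation matrix 0: [[ 0.34202014  0.93969262  0.        ]
 [-0.93969262  0.34202014  0.        ]
 [ 0.          0.         -1.        ]].
```

```bash
sed -i 's/\[\[np.sin(np.radians(a+d)),-np.cos/[[-np.sin(np.radians(a+d)),np.cos/' h.py
python3 - <<'E'
from h import *
go(400,330,200,20)
p=optics.capture("top")
m=win(woodmask(p,0),[288,224,336,284],5); v,u=np.nonzero(m)
n,l,st,_=cv2.connectedComponentsWithStats(m); 
k=np.isin(l,[i for i in range(1,n) if st[i,4]>30]); v,u=np.nonzero(k)
print(cv2.minAreaRect(plane(p,u,v,18)[:,:2].astype(np.float32)),[s[4] for s in st])
E
```

```text
t 1.15 at [182.  624.  245.3] yaw 73.7 j7 -0.05 grip 0.998 F [0.2 0.8 0.6] | -> [-0.7291 -0.553   0.1132] [-0.     -0.      0.2986]
((451.3321533203125, 86.25032806396484), (145.83181762695312, 69.7411880493164), 22.08633804321289) [np.int32(306210), np.int32(510), np.int32(480)]
```

Emit:
move_arm:
  increments:
    - [[0.7, -0.73, -0.55, 0.11, 0, 0, 0.3], [0.7, -0.73, -0.55, 0.11, 0, 0, 0.3], [0.7, -0.73, -0.55, 0.11, 0, 0, 0.3], [0.7, -0.73, -0.55, 0.11, 0, 0, 0.3], [0.7, -0.73, -0.55, 0.11, 0, 0, 0.3]]
  squeeze: 60

```text
clock: 1.7
eef_pos: [331.5, 423.5, 215.5]
orientation: [0.497, 0.868, 0.0, -0.0]
force: [1.4, 0.5, -0.3]
grip_width: 0.7
finger_force: 0.0
```

```bash
python3 -c "
from h import *
go(581.5,318,130,20)"
```

```text
t 1.7 at [331.5 423.5 215.5] yaw 30.4 j7 -0.4 grip 0.7 F [ 1.4  0.5 -0.3] | -> [-0.5441  0.4051  0.2138] [ 0.0002 -0.0002  0.0579]
```

Emit:
move_arm:
  increments:
    - [[0.7, -0.544, 0.405, 0.2, 0, 0, 0.058], [0.7, -0.544, 0.405, 0.2, 0, 0, 0.058], [0.7, -0.544, 0.405, 0.2, 0, 0, 0.058], [0.7, -0.544, 0.405, 0.2, 0, 0, 0.058], [0.7, -0.544, 0.405, 0.2, 0, 0, 0.058]]

```text
clock: 2.2
eef_pos: [553.5, 332.7, 144.4]
orientation: [0.571, 0.821, 0.0, -0.0]
force: [0.4, 0.5, 0.2]
grip_width: 0.704
finger_force: 0.0
```

```bash
python3 -c "
from h import *
go(581.5,318,110,20)"
```

```text
t 2.2 at [553.5 332.7 144.4] yaw 20.4 j7 -0.09 grip 0.704 F [0.4 0.5 0.2] | -> [-0.0587  0.0527  0.0859] [ 0.0002 -0.0002  0.002 ]
```

Emit:
move_arm:
  increments:
    - [[0.7, -0.055, 0.05, 0.08, 0, 0, 0.0], [0.7, -0.055, 0.05, 0.08, 0, 0, 0.0], [0.7, -0.055, 0.05, 0.08, 0, 0, 0.0]]

```text
clock: 2.5
eef_pos: [577.9, 318.2, 111.2]
orientation: [0.572, 0.82, -0.001, -0.001]
force: [-0.4, 0.3, 0.2]
grip_width: 0.702
finger_force: 0.0
```

```bash
python3 -c "
from h import *
go(581.5,318,56,20)
p=optics.capture('top'); save(p,'a.png'); a=cv2.imread('pics/a.png')[130:270,150:290]; cv2.imwrite('pics/a.png',cv2.resize(a,None,fx=4,fy=4))
p=optics.capture('scene'); save(p,'b.png'); b=cv2.imread('pics/b.png')[250:380,310:440]; cv2.imwrite('pics/a.png',cv2.hconcat([cv2.resize(a,(400,400)),cv2.resize(b,(400,400))]))"
```

```text
t 2.5 at [577.9 318.2 111.2] yaw 20.2 j7 -0.04 grip 0.702 F [-0.4  0.3  0.2] | -> [-0.0034  0.0086  0.138 ] [-0.001   0.0002  0.0012]
```

View pics/a.png

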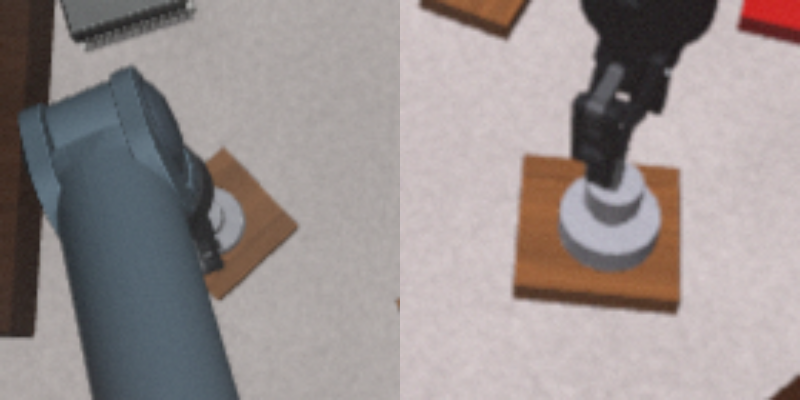

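The gripper (right half, about (610,150)) stands above the knob at (615,190), with the arm clear of the record player. I'll descend.

Emit:
move_arm:
  increments:
    - [[0.7, -0.003, 0.009, 0.07, 0, 0, 0], [0.7, -0.003, 0.009, 0.138, 0, 0, 0], [0.7, -0.003, 0.009, 0.138, 0, 0, 0], [0.7, -0.003, 0.009, 0.138, 0, 0, 0]]

```text
clock: 3.0
eef_pos: [581.1, 321.4, 58.5]
orientation: [0.57, 0.822, 0.0, -0.0]
force: [0.5, -0.1, 0.7]
grip_width: 0.699
finger_force: 0.0
```

Emit:
move_arm:
  increments:
    - [[0.3, 0, 0, 0, 0, 0, 0], [0.3, 0, 0, 0, 0, 0, 0], [0.2, 0, 0, 0, 0, 0, 0], [0.2, 0, 0, 0, 0, 0, 0], [0.2, 0, 0, 0, 0, 0, 0]]

```text
clock: 3.5
eef_pos: [583.1, 320.9, 60.3]
orientation: [0.571, 0.821, 0.002, 0.0]
force: [-1.4, 0.1, 6.6]
grip_width: 0.405
finger_force: 59.6
```

```bash
python3 -c "
from h import *
go(453,-270,150,20)"
```

```text
t 3.5 at [583.1 320.9  60.3] yaw 20.3 j7 -0.02 grip 0.405 F [-1.4  0.1  6.6] | -> [-1.2716 -0.8179 -0.2288] [ 0.0009 -0.0006  0.0019]
```

Emit:
move_arm:
  increments:
    - [[0.2, 0, 0, -0.05, 0, 0, 0], [0.2, 0, 0, -0.15, 0, 0, 0], [0.2, 0, 0, -0.25, 0, 0, 0], [0.2, -0.12, -0.08, -0.25, 0, 0, 0], [0.2, -0.2, -0.13, -0.25, 0, 0, 0]]

```text
clock: 4.0
eef_pos: [561.9, 227.6, 159.7]
orientation: [0.569, 0.822, 0.002, 0.001]
force: [0.4, -1.5, -3.9]
grip_width: 0.397
finger_force: 60.8
```

```bash
python3 -c "
from h import *
go(453,-270,150,20)"
```

```text
t 4.0 at [561.9 227.6 159.7] yaw 20.6 j7 0.06 grip 0.397 F [ 0.4 -1.5 -3.9] | -> [-1.0689 -0.6922  0.0204] [ 0.0015 -0.0002  0.0032]
```

Emit:
move_arm:
  increments:
    - [[0.2, -0.95, -0.615, 0, 0, 0, 0], [0.2, -0.95, -0.615, 0, 0, 0, 0], [0.2, -0.95, -0.615, 0, 0, 0, 0], [0.2, -0.95, -0.615, 0, 0, 0, 0], [0.2, -0.95, -0.615, 0, 0, 0, 0]]

```text
clock: 4.5
eef_pos: [505.5, -19.6, 157.5]
orientation: [0.571, 0.821, 0.0, 0.0]
force: [0.7, -0.8, -3.3]
grip_width: 0.4
finger_force: 60.8
```

```bash
python3 -c "
from h import *
go(453,-270,120,20)"
```

```text
t 4.5 at [505.5 -19.6 157.5] yaw 20.3 j7 0.44 grip 0.4 F [ 0.7 -0.8 -3.3] | -> [-0.5416 -0.3404  0.0936] [ 0.0002 -0.0001  0.0018]
```

Emit:
move_arm:
  increments:
    - [[0.2, -0.54, -0.34, 0.06, 0, 0, 0], [0.2, -0.54, -0.34, 0.06, 0, 0, 0], [0.2, -0.54, -0.34, 0.06, 0, 0, 0], [0.2, -0.54, -0.34, 0.06, 0, 0, 0], [0.2, -0.54, -0.34, 0.06, 0, 0, 0]]

```text
clock: 5.0
eef_pos: [454.5, -262.7, 134.1]
orientation: [0.571, 0.821, 0.0, 0.0]
force: [1.2, -0.7, -3.7]
grip_width: 0.395
finger_force: 60.9
```

Emit:
move_arm:
  increments:
    - [[0.2, 0, 0, 0.0, 0, 0, 0], [0.2, 0, 0, 0.05, 0, 0, 0], [0.2, 0, 0, 0.1, 0, 0, 0], [0.2, 0, 0, 0.1, 0, 0, 0]]

```text
clock: 5.4
eef_pos: [452.7, -259.5, 91.6]
orientation: [0.571, 0.821, -0.001, -0.003]
force: [-1.2, 0.6, -3.3]
grip_width: 0.399
finger_force: 60.9
```

```bash
python3 -c "
from h import *
go(453,-270,52.5,20)"
```

```text
t 5.4 at [ 452.7 -259.5   91.6] yaw 20.3 j7 1.06 grip 0.399 F [-1.2  0.6 -3.3] | -> [-0.0253 -0.008   0.0978] [-0.0015 -0.0015  0.0017]
```

Emit:
move_arm:
  increments:
    - [[0.2, -0.025, -0.008, 0.03, 0, 0, 0], [0.2, -0.025, -0.008, 0.06, 0, 0, 0], [0.2, -0.025, -0.008, 0.085, 0, 0, 0], [0.2, -0.025, -0.008, 0.085, 0, 0, 0]]

```text
clock: 5.8
eef_pos: [454.7, -270.1, 58.7]
orientation: [0.571, 0.821, -0.0, -0.002]
force: [-0.6, 0.8, -3.8]
grip_width: 0.395
finger_force: 60.9
```

Emit:
move_arm:
  increments:
    - [[0.2, 0, 0, 0.005, 0, 0, 0], [0.2, 0, 0, 0.01, 0, 0, 0], [0.2, 0, 0, 0.01, 0, 0, 0]]

```text
clock: 6.1
eef_pos: [456.2, -271.4, 56.3]
orientation: [0.571, 0.821, 0.0, 0.0]
force: [-0.1, 0.7, -3.9]
grip_width: 0.398
finger_force: 61.0
```

```bash
python3 -c "
from h import *
go(453,-270,52.5,20)
p=optics.capture('scene'); save(p,'c.png'); b=cv2.imread('pics/c.png')[100:220,180:330]; cv2.imwrite('pics/c.png',cv2.resize(b,(750,600)))"
```

```text
t 6.1 at [ 456.2 -271.4   56.3] yaw 20.3 j7 1.12 grip 0.398 F [-0.1  0.7 -3.9] | -> [ 0.0061 -0.0063  0.0094] [0.0001 0.     0.0019]
```

View pics/c.png

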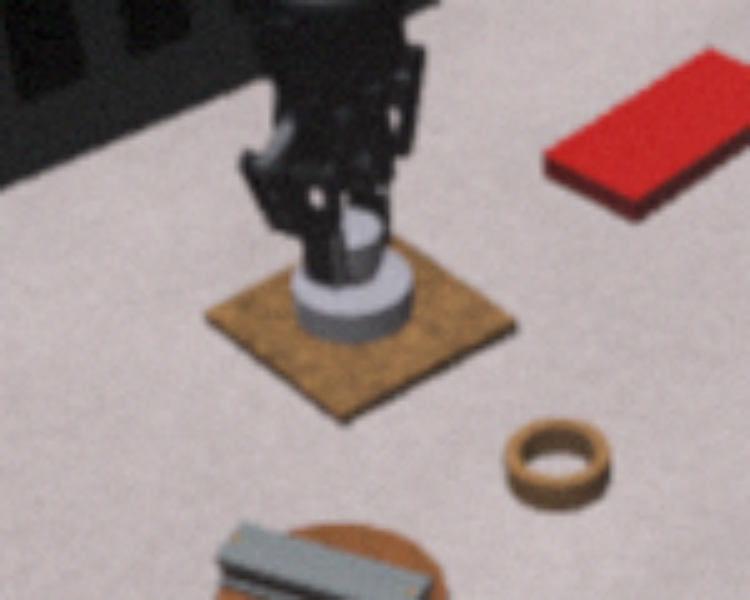

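The weight sits upright over the mat's middle, foot at about (352,310). I'll lower it to contact.

Emit:
move_arm:
  increments:
    - [[0.2, 0, 0, 0.005, 0, 0, 0], [0.2, 0, 0, 0.01, 0, 0, 0], [0.2, 0, 0, 0.01, 0, 0, 0], [0.2, 0, 0, 0.01, 0, 0, 0]]

```text
clock: 6.55
eef_pos: [456.2, -271.7, 52.3]
orientation: [0.571, 0.821, 0.0, 0.0]
force: [-0.6, 1.0, -1.0]
grip_width: 0.399
finger_force: 61.1
```

Emit:
move_arm:
  increments:
    - [[0.45, 0, 0, 0.002, 0, 0, 0], [0.6, 0, 0, 0, 0, 0, 0], [0.7, 0, 0, 0, 0, 0, 0], [0.7, 0, 0, 0, 0, 0, 0], [0.7, 0, 0, -0.05, 0, 0, 0]]

```text
clock: 7.05
eef_pos: [454.0, -270.4, 70.3]
orientation: [0.571, 0.821, -0.001, -0.003]
force: [-0.3, 0.2, 0.1]
grip_width: 0.7
finger_force: 0.0
```

Emit:
move_arm:
  increments:
    - [[0.7, 0, 0, -0.1, 0, 0, 0], [0.85, 0, 0, -0.2, 0, 0, 0], [0.85, 0, 0, -0.2, 0, 0, 0]]

```text
clock: 7.35
eef_pos: [460.0, -274.3, 157.7]
orientation: [0.571, 0.821, 0.001, 0.006]
force: [1.1, -1.3, 0.8]
grip_width: 0.85
finger_force: 0.0
```

```bash
python3 -c "
from h import *
go(449.3,87.1,130,-31)"
```

```text
t 7.35 at [ 460.  -274.3  157.7] yaw 20.3 j7 1.02 grip 0.85 F [ 1.1 -1.3  0.8] | -> [0.8572 0.2878 0.0652] [0.0038 0.001  0.285 ]
```

Emit:
move_arm:
  increments:
    - [[1, 0.857, 0.288, 0.06, 0, 0, 0.285], [1, 0.857, 0.288, 0.06, 0, 0, 0.285], [1, 0.857, 0.288, 0.06, 0, 0, 0.285], [1, 0.857, 0.288, 0.06, 0, 0, 0.285], [1, 0.857, 0.288, 0.06, 0, 0, 0.285]]

```text
clock: 7.85
eef_pos: [450.3, -62.3, 137.9]
orientation: [0.797, 0.604, -0.0, -0.0]
force: [0.8, -0.7, -0.2]
grip_width: 0.999
finger_force: 0.0
```

```bash
python3 -c "
from h import *
go(449.3,87.1,120,-31)"
```

```text
t 7.85 at [450.3 -62.3 137.9] yaw -15.7 j7 -0.09 grip 0.999 F [ 0.8 -0.7 -0.2] | -> [ 0.3588 -0.1034  0.0448] [-0.0001  0.      0.085 ]
```

Emit:
move_arm:
  increments:
    - [[1, 0.34, -0.1, 0.04, 0, 0, 0.075], [1, 0.34, -0.1, 0.04, 0, 0, 0.075], [1, 0.34, -0.1, 0.04, 0, 0, 0.075], [1, 0.34, -0.1, 0.04, 0, 0, 0.075], [1, 0.34, -0.1, 0.04, 0, 0, 0.075]]

```text
clock: 8.35
eef_pos: [447.9, 79.3, 121.8]
orientation: [0.86, 0.51, -0.001, 0.0]
force: [-0.7, -0.1, 0.0]
grip_width: 0.999
finger_force: 0.0
```

```bash
python3 -c "
from h import *
go(449.3,87.1,75,-31)
p=optics.capture('scene'); save(p,'d.png'); b=cv2.imread('pics/d.png')[140:300,270:430]; cv2.imwrite('pics/d.png',cv2.resize(b,(600,600)))
go(449.3,87.1,75,-31)"
```

```text
t 8.35 at [447.9  79.3 121.8] yaw -28.6 j7 -0.62 grip 0.999 F [-0.7 -0.1  0. ] | -> [ 0.0191 -0.0062  0.117 ] [-0.0002  0.0004  0.0131]
t 8.4 at [448.1  77.5 122. ] yaw -28.8 j7 -0.62 grip 1.0 F [-0.2 -0.2 -0.4] | -> [ 0.0226 -0.0088  0.1174] [-0.0001  0.0004  0.012 ]
```

View pics/d.png

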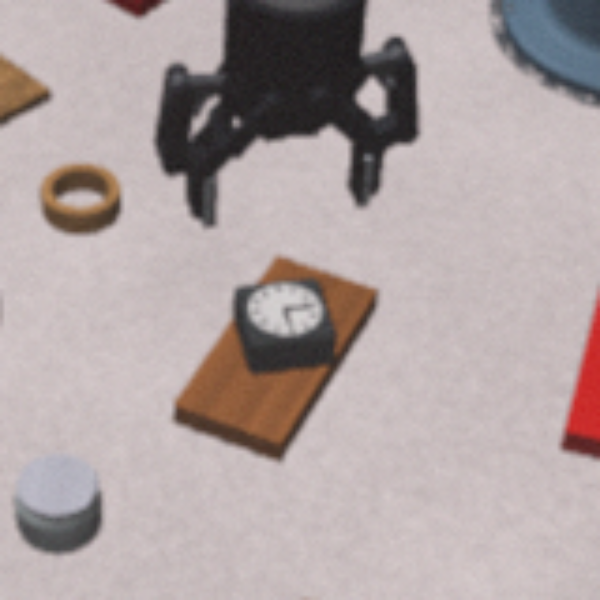

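The open fingers at (205,215) and (365,195) line up with the clock's sides (235–330, 320), and the tape roll is clear. I'll descend.

Emit:
move_arm:
  increments:
    - [[1, 0.022, -0.008, 0.06, 0, 0, 0.012], [1, 0.022, -0.008, 0.12, 0, 0, 0.012], [1, 0.022, -0.008, 0.17, 0, 0, 0.012], [1, 0.022, -0.008, 0.215, 0, 0, 0.012], [1, 0.022, -0.008, 0.215, 0, 0, 0.012]]

```text
clock: 8.9
eef_pos: [447.9, 84.0, 34.5]
orientation: [0.872, 0.49, -0.003, 0.0]
force: [-0.4, -0.8, -0.1]
grip_width: 1.002
finger_force: 0.0
```

```bash
python3 -c "
from h import *
go(449.3,87.1,35,-31)"
```

```text
t 8.9 at [447.9  84.   34.5] yaw -31.3 j7 -0.53 grip 1.002 F [-0.4 -0.8 -0.1] | -> [ 0.0084 -0.0011 -0.0012] [-0.0008  0.0017 -0.0016]
```

Emit:
move_arm:
  increments:
    - [[0.8, 0.007, 0, 0, 0, 0, 0], [0.6, 0.007, 0, 0, 0, 0, 0], [0.4, 0.007, 0, 0, 0, 0, 0], [0.4, 0.007, 0, 0, 0, 0, 0], [0.4, 0.007, 0, 0, 0, 0, 0]]
  squeeze: 50

```text
clock: 9.4
eef_pos: [452.9, 89.5, 37.7]
orientation: [0.871, 0.492, 0.001, 0.0]
force: [0.3, -1.5, 6.4]
grip_width: 0.62
finger_force: 54.1
```

Emit:
move_arm:
  increments:
    - [[0.4, 0, 0, -0.02, 0, 0, 0], [0.4, 0, 0, -0.1, 0, 0, 0], [0.4, 0, 0, -0.2, 0, 0, 0], [0.4, 0, 0, -0.3, 0, 0, 0], [0.4, 0, 0, -0.3, 0, 0, 0]]

```text
clock: 9.9
eef_pos: [455.5, 90.6, 161.7]
orientation: [0.871, 0.492, 0.006, 0.0]
force: [0.9, 0.8, -1.2]
grip_width: 0.619
finger_force: 53.3
```

```bash
python3 -c "
from h import *
go(581,311.5,130,-20)"
```

```text
t 9.9 at [455.5  90.6 161.7] yaw -31.1 j7 -0.72 grip 0.619 F [ 0.9  0.8 -1.2] | -> [ 0.6341 -0.0166  0.0854] [ 0.0022 -0.003  -0.0615]
```

Emit:
move_arm:
  increments:
    - [[0.4, 0.63, -0.015, 0.03, 0, 0, 0], [0.4, 0.63, -0.015, 0.03, 0, 0, 0], [0.4, 0.63, -0.015, 0.03, 0, 0, 0], [0.4, 0.63, -0.015, 0.03, 0, 0, 0], [0.4, 0.63, -0.015, 0.03, 0, 0, 0]]

```text
clock: 10.4
eef_pos: [574.5, 307.9, 142.7]
orientation: [0.87, 0.492, -0.002, -0.0]
force: [1.3, 0.3, -1.8]
grip_width: 0.62
finger_force: 53.2
```

Emit:
move_arm:
  increments:
    - [[0.4, 0, 0, 0.05, 0, 0, 0], [0.4, 0, 0, 0.1, 0, 0, 0], [0.4, 0, 0, 0.1, 0, 0, 0], [0.4, 0, 0, 0.1, 0, 0, 0]]

```text
clock: 10.8
eef_pos: [573.9, 305.5, 103.1]
orientation: [0.871, 0.492, -0.002, 0.0]
force: [-0.4, 0.8, -0.9]
grip_width: 0.62
finger_force: 53.2
```

```bash
python3 -c "
from h import *
go(582,313.2,45,-31);p=optics.capture('top');go(582,313.2,45,-31)"
```

```text
t 10.8 at [573.9 305.5 103.1] yaw -31.1 j7 -0.85 grip 0.62 F [-0.4  0.8 -0.9] | -> [0.0275 0.0076 0.1453] [-0.0004  0.001  -0.0005]
t 10.85 at [574.9 305.8 104.5] yaw -31.1 j7 -0.85 grip 0.62 F [ 0.7  0.7 -1.3] | -> [0.0251 0.0057 0.1486] [-0.      0.0003 -0.0005]
```

Emit:
move_arm:
  increments:
    - [[0.4, 0.026, 0.006, 0.05, 0, 0, 0], [0.4, 0.026, 0.006, 0.1, 0, 0, 0], [0.4, 0.026, 0.006, 0.145, 0, 0, 0], [0.4, 0.026, 0.006, 0.145, 0, 0, 0], [0.4, 0.026, 0.006, 0.145, 0, 0, 0]]

```text
clock: 11.35
eef_pos: [582.5, 313.6, 46.7]
orientation: [0.871, 0.492, -0.0, 0.0]
force: [0.4, -0.3, -1.6]
grip_width: 0.622
finger_force: 53.2
```

```bash
python3 -c "
from h import *
go(582,313.2,38,-31)
p=optics.capture('scene'); save(p,'e.png'); b=cv2.imread('pics/e.png')[250:380,310:440]; cv2.imwrite('pics/e.png',cv2.resize(b,(600,600)))
go(582,313.2,38,-31)"
```

```text
t 11.35 at [582.5 313.6  46.7] yaw -31.1 j7 -0.82 grip 0.622 F [ 0.4 -0.3 -1.6] | -> [-0.0016 -0.0006  0.0218] [ 0.      0.0001 -0.0005]
t 11.4 at [583.2 314.   47.5] yaw -31.1 j7 -0.82 grip 0.62 F [ 0.1 -0.4 -1.8] | -> [-0.0032 -0.0017  0.0237] [ 0.0003 -0.0003 -0.0005]
```

View pics/e.png

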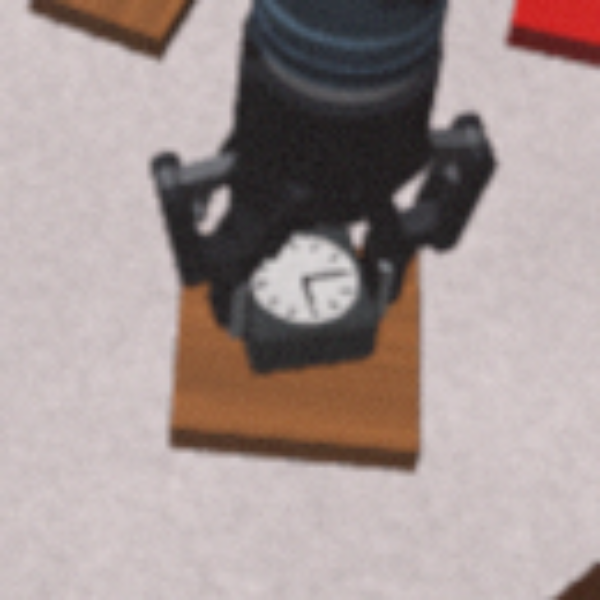

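The clock at (308,310) hovers level over the middle of the block, which spans x 175–420. I'll lower it.

Emit:
move_arm:
  increments:
    - [[0.4, -0.003, 0, 0.01, 0, 0, 0], [0.4, -0.003, 0, 0.015, 0, 0, 0], [0.4, -0.003, 0, 0.019, 0, 0, 0], [0.4, -0.003, 0, 0.019, 0, 0, 0], [0.4, -0.003, 0, 0.019, 0, 0, 0]]

```text
clock: 11.9
eef_pos: [581.9, 313.1, 38.9]
orientation: [0.871, 0.492, -0.0, 0.0]
force: [-0.3, 0.8, -2.3]
grip_width: 0.618
finger_force: 53.2
```

Emit:
move_arm:
  increments:
    - [[0.4, 0, 0, 0.004, 0, 0, 0], [0.4, 0, 0, 0.007, 0, 0, 0], [0.4, 0, 0, 0.007, 0, 0, 0], [0.4, 0, 0, 0.007, 0, 0, 0]]

```text
clock: 12.3
eef_pos: [582.3, 313.2, 37.9]
orientation: [0.871, 0.492, 0.0, -0.0]
force: [-2.8, -1.5, 6.9]
grip_width: 0.62
finger_force: 54.1
```

Contact. I'll release, then open fully and rise.

Emit:
move_arm:
  increments:
    - [[0.65, 0, 0, -0.003, 0, 0, 0], [0.8, 0, 0, -0.003, 0, 0, 0], [0.95, 0, 0, -0.003, 0, 0, 0], [1, 0, 0, -0.003, 0, 0, 0], [1, 0, 0, -0.05, 0, 0, 0]]

```text
clock: 12.8
eef_pos: [579.2, 311.9, 53.5]
orientation: [0.871, 0.492, -0.004, 0.0]
force: [-0.6, -0.3, -0.5]
grip_width: 1.001
finger_force: 0.0
```

Emit:
move_arm:
  increments:
    - [[1, 0, 0, -0.1, 0, 0, 0], [0.8, 0, 0, -0.2, 0, 0, 0], [0.8, 0, 0, -0.3, 0, 0, 0], [0.7, 0, 0, -0.3, 0, 0, 0]]

```text
clock: 13.2
eef_pos: [587.2, 314.7, 185.4]
orientation: [0.871, 0.492, 0.008, -0.0]
force: [0.1, 0.4, 0.5]
grip_width: 0.701
finger_force: 0.0
```

```bash
python3 -c "
from h import *
go(602,-93.5,130,26)"
```

```text
t 13.2 at [587.2 314.7 185.4] yaw -31.1 j7 -0.88 grip 0.701 F [0.1 0.4 0.5] | -> [-0.8566  0.558   0.1307] [ 0.0042 -0.0029 -0.3172]
```

Emit:
move_arm:
  increments:
    - [[0.7, -0.857, 0.558, 0.07, 0, 0, -0.317], [0.7, -0.857, 0.558, 0.07, 0, 0, -0.317], [0.7, -0.857, 0.558, 0.07, 0, 0, -0.317], [0.7, -0.857, 0.558, 0.07, 0, 0, -0.317], [0.7, -0.857, 0.558, 0.07, 0, 0, -0.317]]

```text
clock: 13.7
eef_pos: [590.5, 63.2, 159.9]
orientation: [0.63, 0.777, 0.0, 0.0]
force: [0.3, -0.6, -1.0]
grip_width: 0.7
finger_force: 0.0
```

```bash
python3 -c "
from h import *
go(602,-93.5,130,26)
p=optics.capture('top'); 
for k,b,z in (('sq',[200,183,254,232],46),('mat',[421,234,470,279],62)):
    w=cloud(p); print(k,*rect(p,win((w[...,2]>(34 if k=='sq' else 20)).astype(np.uint8),b,0),z))
    print(' wood',*rect(p,win(woodmask(p,0),b,5),18))
    for r in spotter.find_in('desk_clock' if k=='sq' else 'record_weight',p)[:2]: print(r)
go(602,-93.5,130,26)"
```

```text
t 13.7 at [590.5  63.2 159.9] yaw 11.9 j7 0.2 grip 0.7 F [ 0.3 -0.6 -1. ] | -> [-0.3891 -0.0531  0.0747] [ 0.0003  0.0001 -0.0781]
sq [580.5 308.1  55.3  53.7  58.3] [580.5 308.1] 421
 wood [580.5 310.7 102.6 101.5  42.8] [578.8 310.4] 979
{'extent': [212.8, 193.4, 240.7, 220.5], 'conf': 0.79}
mat [ 454.  -262.    62.8   59.8   89.3] [ 455.  -262.5] 462
 wood [ 452.4 -268.7  116.   114.6  -88.1] [ 449.9 -266.3] 1283
{'extent': [432.1, 239.8, 459.9, 263.2], 'conf': 0.75}
t 13.85 at [590.6  58.  159.9] yaw 11.0 j7 0.19 grip 0.7 F [-0.4  1.3  0.6] | -> [-0.3771 -0.044   0.0757] [-0.0002  0.0008 -0.0836]
```

Emit:
move_arm:
  increments:
    - [[0.7, -0.377, -0.044, 0.07, 0, 0, -0.083], [0.7, -0.377, -0.044, 0.07, 0, 0, -0.083], [0.7, -0.377, -0.044, 0.07, 0, 0, -0.083], [0.7, -0.377, -0.044, 0.07, 0, 0, -0.083], [0.7, -0.377, -0.044, 0.07, 0, 0, -0.083]]

```text
clock: 14.35
eef_pos: [603.6, -87.9, 131.2]
orientation: [0.528, 0.849, -0.0, 0.0]
force: [1.0, 0.2, 0.1]
grip_width: 0.7
finger_force: 0.0
```

```bash
python3 -c "
from h import *
go(602,-93.5,80,26)
p=optics.capture('scene'); save(p,'f.png'); b=cv2.imread('pics/f.png')[150:270,180:300]; cv2.imwrite('pics/f.png',cv2.resize(b,(600,600)))
go(602,-93.5,80,26)"
```

```text
t 14.35 at [603.6 -87.9 131.2] yaw 26.3 j7 0.72 grip 0.7 F [1.  0.2 0.1] | -> [-0.0108 -0.0096  0.128 ] [-0.0003  0.0002  0.0016]
t 14.4 at [604.  -84.7 131.3] yaw 26.5 j7 0.72 grip 0.7 F [-0.2  0.8 -0.6] | -> [-0.0175 -0.0144  0.1282] [ 0.0001 -0.0003  0.0029]
```

View pics/f.png

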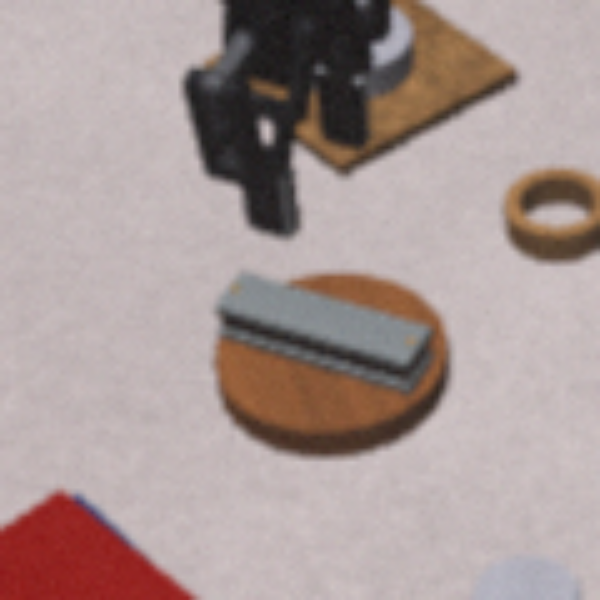

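The harmonica lies at (325,320) with the fingers open above it, about (270,215) and (345,125), astride its width. I'll descend.

Emit:
move_arm:
  increments:
    - [[0.7, -0.015, -0.013, 0.07, 0, 0, 0.002], [0.7, -0.015, -0.013, 0.14, 0, 0, 0.002], [0.7, -0.015, -0.013, 0.19, 0, 0, 0.002], [0.7, -0.015, -0.013, 0.235, 0, 0, 0.002], [0.7, -0.015, -0.013, 0.235, 0, 0, 0.002]]

```text
clock: 14.9
eef_pos: [600.0, -88.3, 34.6]
orientation: [0.526, 0.85, -0.0, -0.003]
force: [-0.2, -0.1, -0.1]
grip_width: 0.703
finger_force: 0.0
```

```bash
python3 -c "
from h import *
go(602,-93.5,34,26);p=optics.capture('top');go(602,-93.5,34,26)"
```

```text
t 14.9 at [600.  -88.3  34.6] yaw 26.5 j7 0.78 grip 0.703 F [-0.2 -0.1 -0.1] | -> [-0.0139 -0.0014  0.0013] [-0.0012 -0.0016  0.0029]
t 14.95 at [601.3 -89.2  36.2] yaw 26.5 j7 0.78 grip 0.701 F [ 0.  -0.4  0.5] | -> [-0.0103 -0.0033  0.0053] [-0.0005 -0.001   0.0026]
```

Emit:
move_arm:
  increments:
    - [[0.6, -0.011, -0.002, 0.003, 0, 0, 0], [0.4, -0.011, -0.002, 0.003, 0, 0, 0], [0.2, -0.011, -0.002, 0.003, 0, 0, 0], [0.1, -0.011, -0.002, 0.003, 0, 0, 0], [0.1, -0.011, -0.002, 0.003, 0, 0, 0]]
  squeeze: 50

```text
clock: 15.45
eef_pos: [604.5, -98.1, 37.6]
orientation: [0.529, 0.849, 0.001, 0.001]
force: [-0.5, -0.1, 5.2]
grip_width: 0.299
finger_force: 49.9
```

Emit:
move_arm:
  increments:
    - [[0.1, 0, 0, -0.02, 0, 0, 0], [0.1, 0, 0, -0.08, 0, 0, 0], [0.1, 0, 0, -0.16, 0, 0, 0], [0.1, 0, 0, -0.24, 0, 0, 0], [0.1, 0, 0, -0.24, 0, 0, 0]]

```text
clock: 15.95
eef_pos: [606.5, -98.7, 137.1]
orientation: [0.529, 0.849, 0.002, 0.004]
force: [1.3, -0.1, 1.2]
grip_width: 0.3
finger_force: 49.3
```

```bash
python3 -c "
from h import *
go(451.3,86.3,130,111.5)"
```

```text
t 15.95 at [606.5 -98.7 137.1] yaw 26.2 j7 0.74 grip 0.3 F [ 1.3 -0.1  1.2] | -> [ 0.5862 -0.1444  0.0138] [ 0.0009  0.0031 -0.474 ]
```

Emit:
move_arm:
  increments:
    - [[0.1, 0.586, -0.144, 0, 0, 0, -0.474], [0.1, 0.586, -0.144, 0, 0, 0, -0.474], [0.1, 0.586, -0.144, 0, 0, 0, -0.474], [0.1, 0.586, -0.144, 0, 0, 0, -0.474], [0.1, 0.586, -0.144, 0, 0, 0, -0.474]]

```text
clock: 16.45
eef_pos: [444.5, 88.8, 131.0]
orientation: [0.177, 0.984, -0.0, -0.001]
force: [0.2, 1.0, -1.1]
grip_width: 0.304
finger_force: 49.4
```

```bash
python3 -c "
from h import *
go(451.3,86.3,130,111.5)"
```

```text
t 16.45 at [444.5  88.8 131. ] yaw 69.6 j7 0.97 grip 0.304 F [ 0.2  1.  -1.1] | -> [-0.0182  0.0001  0.0024] [-1.000e-04 -1.000e-03 -2.327e-01]
```

Emit:
move_arm:
  increments:
    - [[0.1, -0.02, 0, 0, 0, 0, -0.225], [0.1, -0.02, 0, 0, 0, 0, -0.225], [0.1, -0.02, 0, 0, 0, 0, -0.225], [0.1, -0.02, 0, 0, 0, 0, -0.225], [0.1, -0.02, 0, 0, 0, 0, -0.225]]

```text
clock: 16.95
eef_pos: [454.1, 83.9, 131.1]
orientation: [-0.173, 0.985, -0.0, -0.001]
force: [0.5, 0.7, -1.3]
grip_width: 0.304
finger_force: 49.3
```

Emit:
move_arm:
  increments:
    - [[0.1, 0, 0, 0.04, 0, 0, 0], [0.1, 0, 0, 0.08, 0, 0, 0], [0.1, 0, 0, 0.13, 0, 0, 0], [0.1, 0, 0, 0.15, 0, 0, 0], [0.1, 0, 0, 0.15, 0, 0, 0]]

```text
clock: 17.45
eef_pos: [453.3, 83.7, 70.3]
orientation: [-0.171, 0.985, -0.0, -0.002]
force: [-0.2, 0.6, -0.8]
grip_width: 0.299
finger_force: 49.4
```

```bash
python3 -c "
from h import *
go(455,87.8,50,111.5)
p=optics.capture('scene'); save(p,'g.png'); b=cv2.imread('pics/g.png')[170:290,280:400]; cv2.imwrite('pics/g.png',cv2.resize(b,(600,600)))
go(455,87.8,50,111.5)"
```

```text
t 17.45 at [453.3  83.7  70.3] yaw 109.7 j7 1.7 grip 0.299 F [-0.2  0.6 -0.8] | -> [-0.0077  0.0084  0.0508] [ 0.     -0.0015 -0.0102]
t 17.5 at [454.4  83.9  71.3] yaw 109.7 j7 1.7 grip 0.3 F [-0.5  0.7 -0.1] | -> [-0.0047  0.0086  0.0533] [-0.     -0.0008 -0.0102]
```

View pics/g.png

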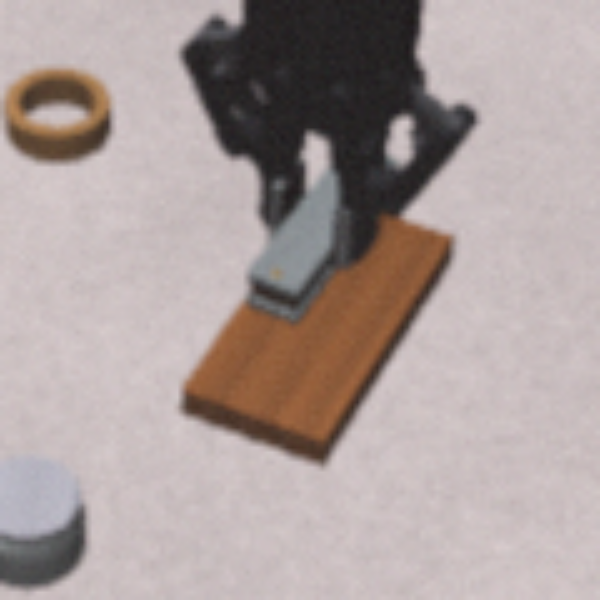

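The harmonica at (295,250) is level, parallel to the block's length, and about 33 mm above its top. I'll lower it.

Emit:
move_arm:
  increments:
    - [[0.1, -0.006, 0.0085, 0.03, 0, 0, -0.01], [0.1, -0.006, 0.0085, 0.055, 0, 0, -0.01], [0.1, -0.006, 0.0085, 0.075, 0, 0, -0.01], [0.1, -0.006, 0.0085, 0.075, 0, 0, -0.01], [0.1, -0.006, 0.0085, 0.075, 0, 0, -0.01]]

```text
clock: 18.0
eef_pos: [456.2, 88.1, 41.6]
orientation: [-0.186, 0.983, -0.0, -0.0]
force: [0.3, -0.2, -1.1]
grip_width: 0.302
finger_force: 49.4
```

Emit:
move_arm:
  increments:
    - [[0.1, 0, 0, 0.003, 0, 0, 0], [0.1, 0, 0, 0.006, 0, 0, 0], [0.1, 0, 0, 0.006, 0, 0, 0], [0.1, 0, 0, 0.006, 0, 0, 0]]

```text
clock: 18.4
eef_pos: [456.6, 88.3, 39.7]
orientation: [-0.186, 0.982, -0.0, 0.0]
force: [0.5, 0.8, -1.0]
grip_width: 0.3
finger_force: 49.4
```

Emit:
move_arm:
  increments:
    - [[0.1, 0, 0, 0.003, 0, 0, 0], [0.1, 0, 0, 0.006, 0, 0, 0], [0.1, 0, 0, 0.007, 0, 0, 0], [0.1, 0, 0, 0.007, 0, 0, 0]]

```text
clock: 18.8
eef_pos: [456.6, 88.3, 37.5]
orientation: [-0.186, 0.982, 0.0, -0.0]
force: [-1.2, -0.2, 6.1]
grip_width: 0.3
finger_force: 50.2
```

Emit:
move_arm:
  increments:
    - [[0.35, 0, 0, -0.004, 0, 0, 0], [0.5, 0, 0, -0.004, 0, 0, 0], [0.65, 0, 0, -0.004, 0, 0, 0], [0.7, 0, 0, -0.004, 0, 0, 0], [0.7, 0, 0, -0.05, 0, 0, 0]]

```text
clock: 19.3
eef_pos: [454.1, 87.7, 55.0]
orientation: [-0.186, 0.982, -0.0, -0.003]
force: [-0.4, -0.6, 0.7]
grip_width: 0.699
finger_force: 0.0
```

Emit:
move_arm:
  increments:
    - [[0.7, 0, 0, -0.1, 0, 0, 0], [0.7, 0, 0, -0.2, 0, 0, 0], [0.7, 0, 0, -0.25, 0, 0, 0], [0.7, 0, 0, -0.25, 0, 0, 0]]

```text
clock: 19.7
eef_pos: [459.4, 89.1, 160.3]
orientation: [-0.186, 0.982, 0.001, 0.004]
force: [0.6, -0.1, -0.7]
grip_width: 0.698
finger_force: 0.0
```

```bash
python3 -c "
from h import *
go(455.7,-270.5,130,50)"
```

```text
t 19.7 at [459.4  89.1 160.3] yaw 111.5 j7 1.69 grip 0.698 F [ 0.6 -0.1 -0.7] | -> [ 0.3382 -0.8332  0.0733] [0.0012 0.0024 0.3415]
```

Emit:
move_arm:
  increments:
    - [[0.7, 0.338, -0.833, 0.03, 0, 0, 0.34], [0.7, 0.338, -0.833, 0.03, 0, 0, 0.34], [0.7, 0.338, -0.833, 0.03, 0, 0, 0.34], [0.7, 0.338, -0.833, 0.03, 0, 0, 0.34], [0.7, 0.338, -0.833, 0.03, 0, 0, 0.34]]

```text
clock: 20.2
eef_pos: [452.5, -163.2, 147.2]
orientation: [0.189, 0.982, -0.0, -0.001]
force: [0.0, 0.2, -0.3]
grip_width: 0.699
finger_force: 0.0
```

```bash
python3 -c "
from h import *
go(455.7,-270.5,130,50)"
```

```text
t 20.2 at [ 452.5 -163.2  147.2] yaw 68.2 j7 1.55 grip 0.699 F [ 0.   0.2 -0.3] | -> [-0.1074 -0.2461  0.0429] [-0.0003 -0.0005  0.101 ]
```

Emit:
move_arm:
  increments:
    - [[0.7, -0.105, -0.23, 0.05, 0, 0, 0.09], [0.7, -0.105, -0.23, 0.05, 0, 0, 0.09], [0.7, -0.105, -0.23, 0.05, 0, 0, 0.09], [0.7, -0.105, -0.23, 0.05, 0, 0, 0.09], [0.7, -0.105, -0.23, 0.05, 0, 0, 0.09]]

```text
clock: 20.7
eef_pos: [458.7, -260.8, 127.4]
orientation: [0.322, 0.947, 0.0, -0.001]
force: [0.4, -0.1, 0.3]
grip_width: 0.697
finger_force: 0.0
```

```bash
python3 -c "
from h import *
p=optics.capture('top'); w=cloud(p)
print(*rect(p,win((w[...,2]>30).astype(np.uint8),[288,224,336,284],0),40))
m=win(woodmask(p,0),[288,224,336,284],5); n,l,st,_=cv2.connectedComponentsWithStats(m); 
v,u=np.nonzero(np.isin(l,[i for i in range(1,n) if st[i,4]>30])); print(cv2.minAreaRect(plane(p,u,v,18)[:,:2].astype(np.float32)))
p=optics.capture('scene'); save(p,'i.png'); b=cv2.imread('pics/i.png')[90:230,180:360]; cv2.imwrite('pics/i.png',cv2.resize(b,(720,560)))
go(455.7,-270.5,52,50)"
```

```text
[452.6  85.7 101.7  26.9  21.6] [452.5  85.7] 392
((451.32550048828125, 86.23387145996094), (145.8377685546875, 69.81634521484375), 22.12776756286621)
t 20.8 at [ 459.5 -260.1  128. ] yaw 52.5 j7 1.54 grip 0.7 F [0.5 1.1 0.8] | -> [-0.0086 -0.0264  0.19  ] [ 0.0002 -0.0005  0.014 ]
```

View pics/i.png

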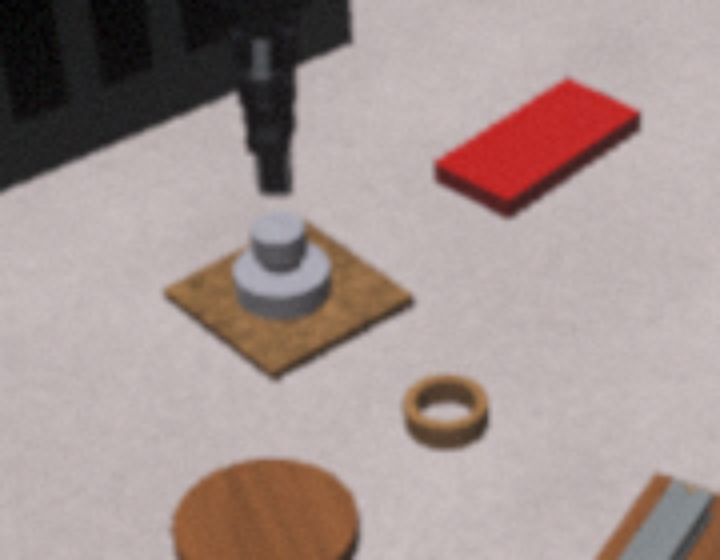

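The harmonica is set within 2 mm of the oblong block's middle. The weight stands upright on the mat, knob at (278,240), with the gripper above it. I'll descend.

Emit:
move_arm:
  increments:
    - [[0.7, -0.0085, -0.026, 0.05, 0, 0, 0], [0.7, -0.0085, -0.026, 0.1, 0, 0, 0], [0.7, -0.0085, -0.026, 0.15, 0, 0, 0], [0.7, -0.0085, -0.026, 0.19, 0, 0, 0], [0.7, -0.0085, -0.026, 0.19, 0, 0, 0]]

```text
clock: 21.3
eef_pos: [454.3, -269.8, 50.6]
orientation: [0.321, 0.947, 0.001, -0.002]
force: [-0.8, 0.6, -0.7]
grip_width: 0.697
finger_force: 0.0
```

Emit:
move_arm:
  increments:
    - [[0.5, 0, 0, 0, 0, 0, 0], [0.3, 0, 0, 0, 0, 0, 0], [0.2, 0, 0, 0, 0, 0, 0], [0.2, 0, 0, 0, 0, 0, 0], [0.2, 0, 0, 0, 0, 0, 0]]
  squeeze: 60

```text
clock: 21.8
eef_pos: [456.7, -272.6, 53.8]
orientation: [0.323, 0.946, 0.0, 0.001]
force: [-0.7, 2.7, 7.2]
grip_width: 0.394
finger_force: 60.9
```

Emit:
move_arm:
  increments:
    - [[0.2, 0, 0, -0.03, 0, 0, 0], [0.2, 0, 0, -0.1, 0, 0, 0], [0.2, 0, 0, -0.2, 0, 0, 0], [0.2, 0, 0, -0.22, 0, 0, 0], [0.2, 0, 0, -0.22, 0, 0, 0]]

```text
clock: 22.3
eef_pos: [456.4, -273.7, 142.1]
orientation: [0.323, 0.946, -0.0, 0.002]
force: [-0.7, 0.7, -3.2]
grip_width: 0.399
finger_force: 60.6
```

```bash
python3 -c "
from h import *
p=optics.capture('top')
print(*rect(p,win(woodmask(p,0),[357,178,397,223],8),18))
go(600.5,-93.5,130,50)"
```

```text
[599.6 -93.1 106.2 103.2 -45.9] [599.  -92.9] 1232
t 22.35 at [ 455.1 -272.8  140.4] yaw 52.3 j7 1.55 grip 0.392 F [-0.6 -0.4 -4.3] | -> [-0.0134  0.5768  0.026 ] [0.     0.     0.0127]
```

Emit:
move_arm:
  increments:
    - [[0.2, -0.013, 0.575, 0, 0, 0, 0], [0.2, -0.013, 0.575, 0, 0, 0, 0], [0.2, -0.013, 0.575, 0, 0, 0, 0], [0.2, -0.013, 0.575, 0, 0, 0, 0], [0.2, -0.013, 0.575, 0, 0, 0, 0]]

```text
clock: 22.85
eef_pos: [601.0, -87.8, 137.4]
orientation: [0.32, 0.947, 0.001, -0.002]
force: [-0.6, 0.5, -3.7]
grip_width: 0.399
finger_force: 60.8
```

Emit:
move_arm:
  increments:
    - [[0.2, 0, 0, 0.04, 0, 0, 0], [0.2, 0, 0, 0.09, 0, 0, 0], [0.2, 0, 0, 0.14, 0, 0, 0], [0.2, 0, 0, 0.14, 0, 0, 0], [0.2, 0, 0, 0.14, 0, 0, 0]]

```text
clock: 23.35
eef_pos: [598.0, -94.5, 82.3]
orientation: [0.323, 0.946, -0.001, -0.002]
force: [0.8, -0.4, -3.8]
grip_width: 0.4
finger_force: 60.8
```

```bash
python3 -c "
from h import *
go(600.2,-93.5,65,52)
p=optics.capture('scene'); save(p,'j.png'); b=cv2.imread('pics/j.png')[150:270,180:300]; cv2.imwrite('pics/j.png',cv2.resize(b,(600,600)))
go(600.2,-93.5,65,52)"
```

```text
t 23.35 at [598.  -94.5  82.3] yaw 52.3 j7 1.21 grip 0.4 F [ 0.8 -0.4 -3.8] | -> [-0.0029  0.0054  0.0431] [-0.0011 -0.0012  0.0014]
t 23.4 at [599.5 -94.6  83.7] yaw 52.3 j7 1.21 grip 0.398 F [ 0.7  0.2 -3. ] | -> [0.0002 0.0034 0.0467] [-0.0005 -0.0004  0.0014]
```

View pics/j.png

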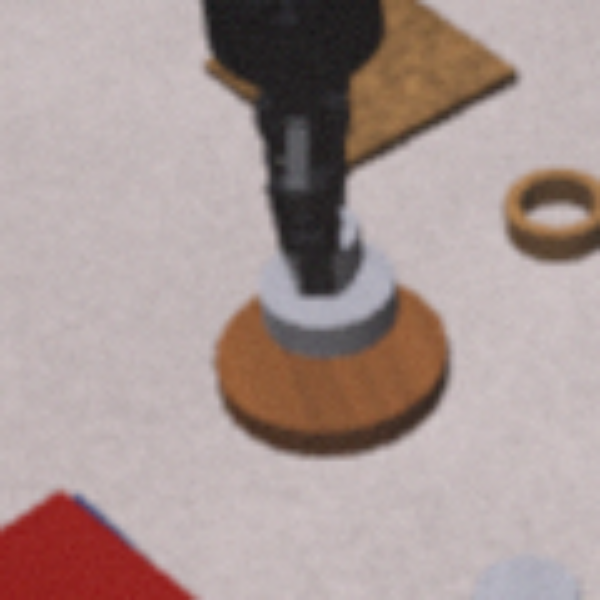

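The weight at (328,305) is upright over the round block, centred at (332,360). I'll lower it.

Emit:
move_arm:
  increments:
    - [[0.2, 0, 0.003, 0.02, 0, 0, 0], [0.2, 0, 0.003, 0.035, 0, 0, 0], [0.2, 0, 0.003, 0.045, 0, 0, 0], [0.2, 0, 0.003, 0.045, 0, 0, 0], [0.2, 0, 0.003, 0.045, 0, 0, 0]]

```text
clock: 23.9
eef_pos: [601.0, -93.1, 66.4]
orientation: [0.323, 0.946, -0.0, -0.0]
force: [0.8, -0.7, -2.8]
grip_width: 0.395
finger_force: 60.8
```

Emit:
move_arm:
  increments:
    - [[0.2, 0, 0, 0.003, 0, 0, 0], [0.2, 0, 0, 0.006, 0, 0, 0], [0.2, 0, 0, 0.006, 0, 0, 0], [0.2, 0, 0, 0.006, 0, 0, 0]]

```text
clock: 24.3
eef_pos: [601.0, -93.2, 64.1]
orientation: [0.323, 0.946, -0.0, 0.0]
force: [0.2, 0.3, -3.8]
grip_width: 0.398
finger_force: 60.8
```

Emit:
move_arm:
  increments:
    - [[0.2, 0, 0, 0.003, 0, 0, 0], [0.2, 0, 0, 0.006, 0, 0, 0], [0.2, 0, 0, 0.006, 0, 0, 0], [0.2, 0, 0, 0.006, 0, 0, 0]]

```text
clock: 24.7
eef_pos: [601.1, -93.1, 61.9]
orientation: [0.323, 0.946, -0.0, 0.0]
force: [-0.6, 0.3, -0.8]
grip_width: 0.398
finger_force: 61.0
```

Contact. I'll release and retreat.

Emit:
move_arm:
  increments:
    - [[0.45, 0, 0, 0.002, 0, 0, 0], [0.6, 0, 0, 0, 0, 0, 0], [0.7, 0, 0, 0, 0, 0, 0], [0.7, 0, 0, 0, 0, 0, 0], [0.7, 0, 0, -0.05, 0, 0, 0]]

```text
clock: 25.2
eef_pos: [598.5, -92.6, 79.3]
orientation: [0.323, 0.946, -0.001, -0.003]
force: [-1.3, -0.4, -0.3]
grip_width: 0.704
finger_force: 0.0
```

Emit:
move_arm:
  increments:
    - [[0.7, 0, 0, -0.1, 0, 0, 0], [0.7, 0, 0, -0.2, 0, 0, 0], [0.7, 0, 0, -0.3, 0, 0, 0], [0.7, 0, -0.2, -0.3, 0, 0, 0], [0.7, 0, -0.3, -0.3, 0, 0, 0]]

```text
clock: 25.7
eef_pos: [542.0, -171.7, 204.2]
orientation: [0.321, 0.947, 0.0, 0.003]
force: [0.5, -1.9, -0.4]
grip_width: 0.697
finger_force: 0.0
```

Emit:
move_arm:
  increments:
    - [[0.7, 0, -0.3, 0, 0, 0, 0], [0.7, 0, -0.3, 0, 0, 0, 0], [0.7, 0, -0.3, 0, 0, 0, 0], [0.7, 0, -0.3, 0, 0, 0, 0], [0.7, 0, -0.3, 0, 0, 0, 0]]

```text
clock: 26.2
eef_pos: [466.7, -267.0, 201.9]
orientation: [0.324, 0.946, 0.0, 0.0]
force: [0.9, -0.0, 0.5]
grip_width: 0.699
finger_force: 0.0
```

```bash
python3 -c "
from h import *
go(455,-273,180,52)
p=optics.capture('top'); w=cloud(p)
b=[357,178,397,223]
print('weight',*rect(p,win((w[...,2]>58).astype(np.uint8),b,3),70)); print('round',*rect(p,win(woodmask(p,0),b,8),18))
b=[200,183,254,232]
print('clock',*rect(p,win((w[...,2]>34).astype(np.uint8),b,0),46)); print('sq',*rect(p,win(woodmask(p,0),b,5),18))
print('harm',*rect(p,win((w[...,2]>30).astype(np.uint8),[288,224,336,284],0),40))
p=optics.capture('scene'); save(p,'k.png'); b=cv2.imread('pics/k.png')[130:370,180:480]; cv2.imwrite('pics/k.png',cv2.resize(b,(750,600)))"
```

```text
t 26.2 at [ 466.7 -267.   201.9] yaw 52.2 j7 1.49 grip 0.699 F [ 0.9 -0.   0.5] | -> [ 0.014  -0.0299  0.0546] [0.0003 0.0001 0.0014]
weight [600.1 -92.3  37.1  33.1 -45.7] [600.4 -92.6] 158
round [599.6 -93.1 106.2 103.2 -45.9] [596.8 -90.8] 734
clock [580.5 308.1  55.3  53.7  58.3] [580.5 308.3] 422
sq [580.5 310.7 102.6 101.5  42.8] [578.9 310.5] 976
harm [452.6  85.7 101.7  26.9  21.6] [452.5  85.6] 397
```

View pics/k.png

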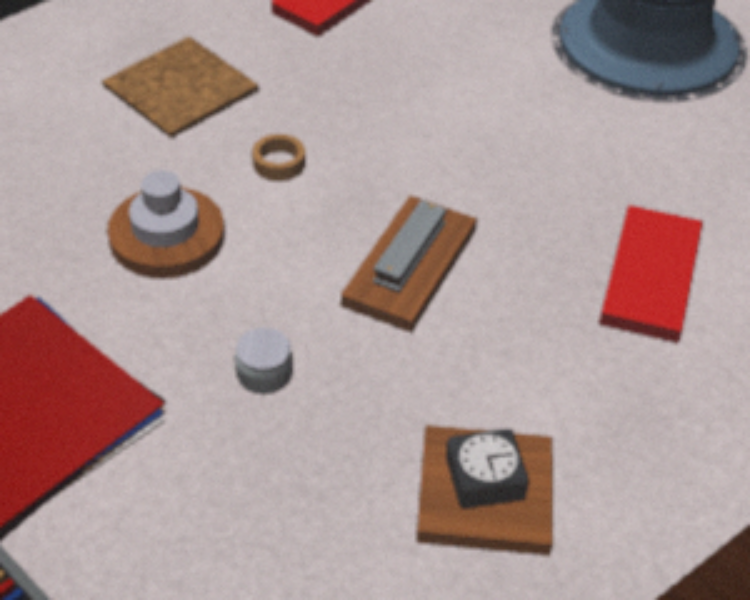

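The picture shows all three on their own blocks: weight (163,210), harmonica (410,245), clock (488,465). Each measures within 3 mm of its block's middle. The tin and tape roll look unmoved, so I'll hand in.

```bash
python3 -c "
from cell import job; print(job.close_job())"
```

```text
the job is handed in; nothing more can be done
None
```

The job is handed in: harmonica, record weight and clock each stand on their own block, within about 3 mm of the middle by the overhead camera, with the weight parked on the cork mat in between; the hand-in returned no verdict.

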